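Fit a fresh filter in the vacuum cleaner and slide its cover shut

ROBOT

A 6-joint arm with a two-finger parallel gripper is mounted at the origin on the work surface. World frame = base frame: x ahead of the robot, y to its left, z up, the work surface at z = 0. Lengths are in m, angles in rad, forces in N, time in s.
With the tool pointing down it reaches from about 0.225 to 0.875 m from the base axis. Payload 3.4 kg.
Tool frame: the origin (TCP) lies at the very end of the fingers, on their centre line; the grasp point (between the pads) lies 19 mm behind it (manip.tcp_to_grasp is the distance from the TCP to the grasp point, in m); z points along the fingers, y is the line along which they close (so a half turn about z gives the same grasp; the last joint's range is limited). The gripper opens to 85 mm and grips with 20 to 120 N. Pads are 22 mm wide; open, the fingers measure 114 mm over their backs; the gripper's body (76 mm by 85 mm) begins 54 mm behind the grasp point. The pads swing forward as they close: fully open they stand 13 mm farther back than shut.
Start: joints at [1.195, 0.276, 1.505, -0, 1.361, -0.121], TCP at [0.145, 0.556, 0.207] pointing down, gripper open.
Joint ranges: [-2.89, 2.89], [-0.75, 2.08], [0.22, 2.7], [-1.18, 4.32], [0.11, 2.71], [-2.7, 2.7]. Speed limits (rad/s): [2.57, 2.57, 3.14, 3.14, 3.14, 3.14].

INTERFACE

Orientations are given as a unit quaternion [w, x, y, z].
In Python, from rig import status, get_image, job, manip gives the robot as it stands.
- The arm moves only by the tool apply_moves, never from a script. Its arguments are lists of equal length, an entry for each row: "xyz": the shift along the tool's x, y, z each as a share of 0.3 m, from -1 to 1, a list of three; "rot": the turn, a rotation vector about the tool's x, y, z each as a share of 60 degrees, from -1 to 1, a list of three; "hand": the opening, from -1 (shut) to 1 (fully open). A call has 1 to 8 rows; each row shifts and turns the commanded pose from where the row before left it, along the tool's axes as they then stand; what a row does not reach is not made up. A row lasts 1/8 s, in which the tool goes at most 62.5 mm and 10.7 degrees, less where a joint would pass 70% of its speed; a pose out of reach is approached as far as the arm can. A call with a number of a shift or a turn outside -1 to 1 is refused whole. A call with a gripper value outside its range is refused whole. The fingers move at their own pace and stop on an object; "force" is the grip in N (left out, the last holds). Time passes only in rows, so rows that do not move let the fingers close. It gives the time, the measured TCP pose, the force, the opening and the grip force at its end, in the units of the state.
- status.get_state(): the state, without advancing time (a new reading comes with each control period).
- get_image(name): name is "side" or "top"; returns a dict with "pixels" (480x640x3 uint8, red, green, blue), "fovy" (degrees; the focal length in pixels is half the picture's height over the tangent of half this angle, whatever the lens; pixels are square), "cx", "cy" (the principal point, pixels), "dist" ([k1, k2, p1, p2, k3] as OpenCV has them; the pictures are not rectified), "origin" and "orientation" of the camera in the world. Camera axes: x right, y down, z forward; pixel columns grow to the right and rows downward; lengths in m; the calibration is good to about 2 mm. A picture is of the moment at which its call begins. There is no depth.
- job.sign_off(): hands the job in; it is judged then, once.
The state is a dict: "clock": time; "qpos": joint angles; "qd": joint speeds; "effort": joint torques, N m; "position": TCP position; "ee_rot": TCP orientation; "contact_force": force on the tool from outside, world axes, zero at the start; "moment": the same for the moment, N m; "width": finger opening in m; "gripper_force": force on a finger pad.
Only numpy, scipy, OpenCV 4.12 (cv2) and the standard library are available. Lean on these libraries where they do the work, as an engineer would, in place of code of your own. Each camera call takes 0.05 s, during which the arm holds its last target. There are 200 camera calls.

TASK

Slide the red cover of the vacuum cleaner fully open, lower the clean white filter cartridge into the filter bay with the gripper, grip rib up (do not drop it in; either way round will do), and let go once it lies flat on the bay floor. Then slide the cover back over it, feeling for its stop, until it is fully home. Leave the brown used filter, the multimeter, the brush roller and the spray can where they are.

Things in the scene. Friction and masses are not known exactly. Their poses are not given: they have to be found in the camera images.
- vacuum: Fixed grey and black vacuum base unit, 250 (x) x 300 (y) x 100 mm, a wheel on each y side, hose stub on its +x side. Origin: centre of its underside, z up. In its deck (z = 100 mm), centred at x 0, y -50 mm, is the open-topped filter bay, 140 (x) x 84 (y) x 60 mm deep. The cover slides along y on the deck between two rails, with a stop bar at each end; these stand 9 mm above the deck
- bay (a point): centre of the filter bay's floor, 60 mm below the deck (40 mm above the bench); axes as the vacuum's: x along the bay's 140 mm, y along its 84 mm
- cover (a joint): position of the red sliding cover in m: 0 = fully home over the bay (hard stop), 0.10 = fully open (hard stop), when the bay is wholly clear; grows as the cover moves along +y of the vacuum. It starts partly open. It stays where it is left; sliding it takes about 3 N at slow speed
- cover_grip (a point): top centre of the black grip rib on the cover, moving with it; axes as the vacuum's. The cover is a flat red plate 154 (x) x 96 (y) x 5 mm, its top 106 mm above the bench; the rib in its middle is 70 mm long (x), 12 mm thick (y), 22 mm high, its top 128 mm above the bench
- clean_filter: clean filter cartridge, 0.15 to 0.31 kg: white block 132 (x) x 76 (y) x 30 mm high, white pleats on top, and on top across its middle a blue grip rib 12 mm thick (x), 60 mm long (y), 26 mm high (56 mm high in all). Origin: centre of its underside, z up. In the bay it has 4 mm clearance on every side and its top stays 5 mm below the cover
- used_filter: the used filter cartridge, same shape and size as the clean one but dark brown with a blue rib; origin at the centre of its underside; to be left alone
- multimeter: red multimeter, 150 x 78 x 42 mm, lying on the bench; origin at the centre of its underside; a bystander
- brush_bar: grey and black vacuum brush roller, 180 mm long along its y, 38 mm high, lying on two feet; origin at the centre of its underside; a bystander
- spray_can: yellow spray can standing upright, 56 mm in diameter, 170 mm high; origin at the centre of its underside; a bystander

How it is judged:
On the way, in this order (a step that is already met when the one before it is completed fails the run):
1. the cover is slid open, clear of the bay (value of joint cover above 0.09 m), for 0.1 s.
2. the clean filter is lowered into the open bay in the gripper, to within 15 mm of the bay floor before it is let go (x of clean_filter in the frame of bay between -0.012 and 0.012 m and y of clean_filter in the frame of bay between -0.012 and 0.012 m and z of clean_filter in the frame of bay below 0.015 m and contact force between the fingers and clean_filter above 0.5 N), for 0.04 s.
3. the cover is slid back fully home over the filter (value of joint cover below 0.003 m), for 0.2 s.
At the end, for the whole second after the job is handed in: the cover is within 3 mm of its home stop; the clean filter lies at rest flat in the bay, rib up (within 4 mm of the floor, 8 mm of the middle and 0.06 rad of level) (value of joint cover below 0.003 m and x of clean_filter in the frame of bay between -0.008 and 0.008 m and y of clean_filter in the frame of bay between -0.008 and 0.008 m and z of clean_filter in the frame of bay below 0.004 m and angle between clean_filter's own z axis and vertical below 0.06 rad and linear speed of clean_filter below 0.02 m/s); the robot touches nothing.
It fails at once if the used filter is moved more than 20 mm (distance of used_filter from where it was at the start of the episode above 0.02 m).
It fails at once if the multimeter is moved more than 20 mm (distance of multimeter from where it was at the start of the episode above 0.02 m).
It fails at once if the brush roller is moved more than 20 mm (distance of brush_bar from where it was at the start of the episode above 0.02 m).
It fails at once if the spray can is moved more than 20 mm or knocked over (distance of spray_can from where it was at the start of the episode above 0.02 m or angle between spray_can's own z axis and vertical above 0.5 rad).
It also fails if it takes over 70 s, if anything falls off the work surface, if the arm or the gripper's body presses on something with over 40 N, if the wrist force passes 120 N, or if a joint passes its speed limit or range.

## Working session

There is one attempt and no reset: what is moved stays moved. The work goes in short steps, Python scripts to look and compute and a tool call to move; the robot and the scene stay as the last step left them, time stands still between calls to the robot, and variables do not carry over. Pictures are saved under pics/ and viewed, at most 13 in all, crops included, and the job is handed in when it is done.

Besides the shell and the picture viewer there is one more tool, called in YAML: its name, and indented under it one key for each argument. apply_moves: Moves the arm, as the interface text tells. Its arguments: {"type":"object","properties":{"xyz":{"type":"array","items":{"type":"array","items":{"type":"number","minimum":-1,"maximum":1}}},"rot":{"type":"array","items":{"type":"array","items":{"type":"number","minimum":-1,"maximum":1}}},"hand":{"type":"array","items":{"type":"number"}},"force":{"type":"number"}},"required":["xyz","rot","hand"]}

```bash
ls; mkdir -p pics; python3 - <<'E'
from rig import status,get_image
import cv2,pickle
d={}
for n in("top","side"):
    g=get_image(n);d[n]=g
    cv2.imwrite(f"pics/{n}0.png",cv2.cvtColor(g["pixels"],cv2.COLOR_RGB2BGR))
    print({k:v for k,v in g.items() if k!="pixels"})
pickle.dump(d,open("im0.pkl","wb"))
print(status.get_state())
E
```

```text
pics
{'fovy': 48.40736846019912, 'cx': 316.4173447807832, 'cy': 231.98114276390484, 'dist': array([-6.00564064e-05,  0.00000000e+00,  0.00000000e+00,  0.00000000e+00,
        0.00000000e+00]), 'origin': array([ 0.31384553, -0.02431994,  1.55400877]), 'orientation': array([ 0.0520517 , -0.70002832,  0.7106125 , -0.04775827])}
{'fovy': 53.69421571971108, 'cx': 317.2091890792965, 'cy': 232.06774699525215, 'dist': array([-0.0470277,  0.       ,  0.       ,  0.       ,  0.       ]), 'origin': array([0.46523246, 0.68033294, 0.79628183]), 'orientation': array([ 0.01585493, -0.04806269,  0.92404939, -0.37890808])}
{'clock': 0.1, 'qpos': array([ 1.19500328e+00,  2.76591127e-01,  1.50602988e+00,  9.95439552e-06,
        1.36068437e+00, -1.20992787e-01]), 'qd': array([ 0.00024449, -0.00147484, -0.0035245 ,  0.00036039, -0.00037035,
       -0.00121381]), 'effort': array([ 7.14490016e-04, -4.17697978e+01, -2.46404278e+01, -1.00229090e-04,
        5.71572280e-03, -6.15276875e-06]), 'position': array([0.14473808, 0.55595595, 0.20588308]), 'ee_rot': array([-2.15249936e-04,  1.27056764e-01,  9.91895078e-01, -8.28878136e-04]), 'contact_force': array([ 0.34535132, -0.94537174, -0.02723181]), 'moment': array([-0.01819287,  0.01970425, -0.01007111]), 'gripper_force': 0.0, 'width': 0.08544462905479547}
```

View pics/top0.png

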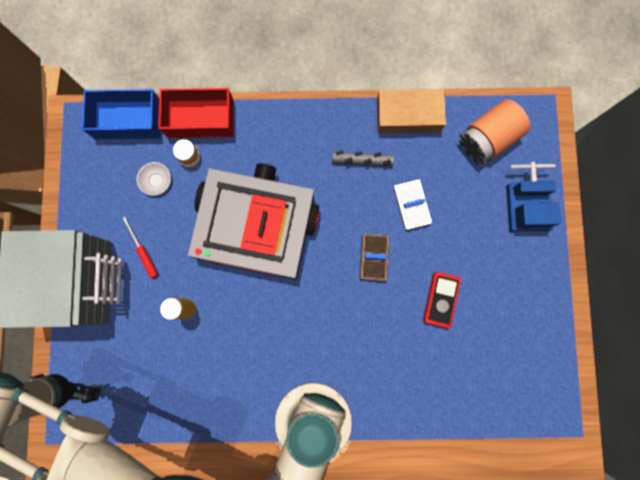

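View pics/side0.png

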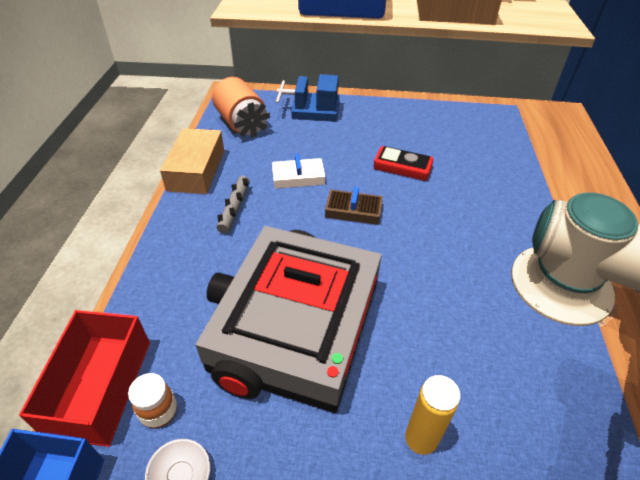

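The top view shows the vacuum (centre about 255,222; cover at 265,225, +x of the vacuum pointing up the picture, opening to the left), the clean filter at 413,205, the used filter at 375,258 and the multimeter at 442,300. In the side view the cover is at 303,278 and the clean filter at 299,172. Next I'll segment and measure.

```bash
cat > h.py <<'E'
import numpy as np,cv2
from scipy.spatial.transform import Rotation as R
def K(g):
    f=240/np.tan(np.radians(g["fovy"])/2); return np.array([[f,0,g["cx"]],[0,f,g["cy"]],[0,0,1]])
def Rw(g): q=g["orientation"]; return R.from_quat([q[1],q[2],q[3],q[0]]).as_matrix()
def ray(g,uv,z):
    p=cv2.undistortPoints(np.float64(uv).reshape(-1,1,2),K(g),g["dist"]).reshape(-1,2)
    d=np.c_[p,np.ones(len(p))]@Rw(g).T; o=g["origin"]
    return (o+d*((z-o[2])/d[:,2])[:,None])[:,:2]
def proj(g,X):
    M=Rw(g).T; rv=cv2.Rodrigues(M)[0]
    return cv2.projectPoints(np.float64(X).reshape(-1,1,3),rv,-M@g["origin"],K(g),g["dist"])[0].reshape(-1,2)
def blob(m,near):
    m=cv2.morphologyEx(m.astype(np.uint8),cv2.MORPH_CLOSE,np.ones((3,3)))
    n,l,s,c=cv2.connectedComponentsWithStats(m)
    ok=[i for i in range(1,n) if s[i,4]>15]
    i=min(ok,key=lambda i:np.hypot(*(c[i]-near))); return l==i
def rect(g,m,z):
    """rectify mask contour points to plane z, min-area rect: centre, sizes, long-axis angle"""
    c=max(cv2.findContours(np.uint8(m),cv2.RETR_EXTERNAL,cv2.CHAIN_APPROX_NONE)[0],key=len).reshape(-1,2)
    P=ray(g,c,z); b=cv2.boxPoints(cv2.minAreaRect(np.float32(P*1000)))
    e=[b[1]-b[0],b[2]-b[1]]; L=[np.hypot(*v) for v in e]; k=int(np.argmax(L)); a=np.degrees(np.arctan2(e[k][1],e[k][0]))%180
    return b.mean(0).round(1),np.round(sorted(L),1),round(a,1)
E
python3 - <<'E'
import pickle;from h import *
d=pickle.load(open("im0.pkl","rb"))
N=dict(top=dict(cov=(265,225),fil=(413,205),rib=(413,204),crib=(263,223)),side=dict(cov=(303,278),fil=(299,172),rib=(298,165),crib=(303,275)))
for n,g in d.items():
    p=g["pixels"].astype(int);r,gr,b=p[...,0],p[...,1],p[...,2];hsv=cv2.cvtColor(g["pixels"],cv2.COLOR_RGB2HSV)
    red=(r>120)&(gr<80)&(b<80); white=(p.min(2)>150); blue=(b>150)&(r<60)
    w=blob(white,N[n]["fil"]); c=blob(red,N[n]["cov"]); 
    print(n,"cover",rect(g,c,.106)); print(n,"fil",rect(g,w,.03))
    print(n,"rib",rect(g,blob((b>r+90)&(b>gr+50)&(b>150),N[n]["rib"]),.056))
    hull=cv2.convexHull(np.argwhere(c)[:,::-1].astype(np.int32)); hm=np.zeros(c.shape,np.uint8);cv2.fillConvexPoly(hm,hull,1)
    print(n,"crib",rect(g,blob((hm>0)&(p.max(2)<70),N[n]["crib"]),.128 if n=="top" else .128))
t=d["top"]["pixels"][155:290,180:330];s=d["side"]["pixels"][220:415,195:395]
a=cv2.resize(t,None,fx=4,fy=4,interpolation=cv2.INTER_CUBIC)
cv2.imwrite("pics/tv.png",a[...,::-1]);cv2.imwrite("pics/sv.png",cv2.resize(s,None,fx=3,fy=3,interpolation=cv2.INTER_CUBIC)[...,::-1])
E
```

```text
top cover (array([544.1, 128.4], dtype=float32), array([ 97.2, 157.7], dtype=float32), np.float32(167.8))
top fil (array([ 609.5, -296.8], dtype=float32), array([ 80.4, 135.9], dtype=float32), np.float32(13.3))
top rib (array([ 608. , -296.6], dtype=float32), array([10.5, 59.9], dtype=float32), np.float32(103.3))
top crib (array([541.9, 128.4], dtype=float32), array([ 7.9, 63.7], dtype=float32), np.float32(167.1))
side cover (array([545.6, 130.1], dtype=float32), array([ 99.8, 154.3], dtype=float32), np.float32(167.8))
side fil (array([ 609.3, -295.3], dtype=float32), array([ 88. , 136.6], dtype=float32), np.float32(14.1))
side rib (array([ 652.6, -702.6], dtype=float32), array([26.6, 99.9], dtype=float32), np.float32(90.7))
side crib (array([543.8, 138.5], dtype=float32), array([21.5, 70.1], dtype=float32), np.float32(168.2))
```

View pics/tv.png

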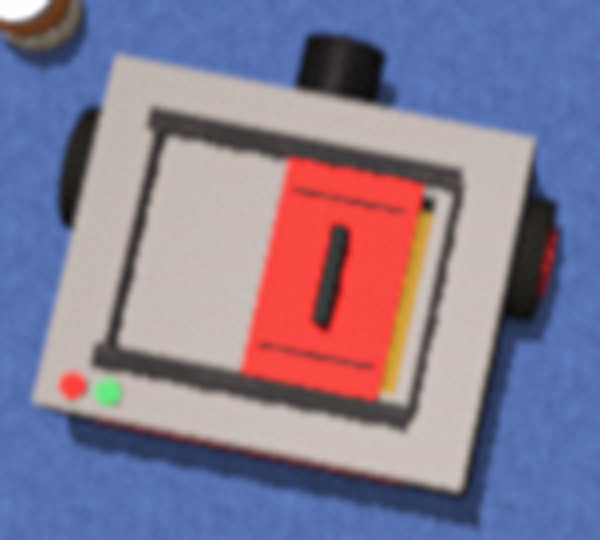

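View pics/sv.png

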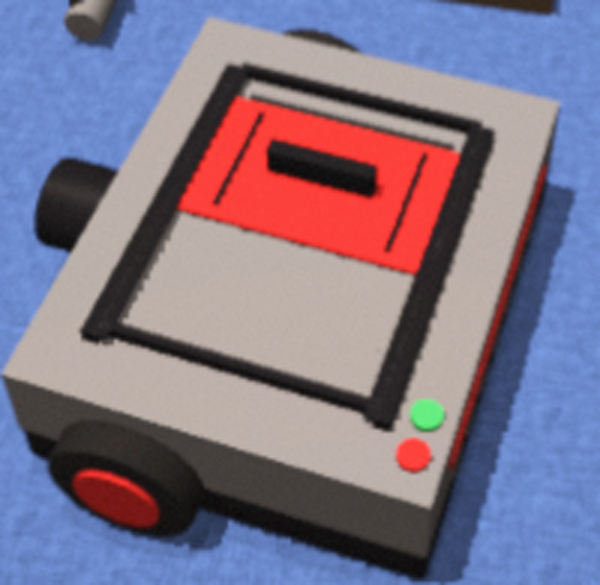

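The crops show the deck corners clearly: top crop (115,55), (537,138), (465,493), (35,403); side crop (210,18), (558,102), (432,508), (5,377). The cover is partly open, with a yellow strip of the bay visible to its right. I'll fit the vacuum pose and plan the first move.

```bash
cat >> h.py <<'E'
def plan(x,y,z,yaw):
    """tool-frame shift shares (tool axes now) and turn share to put TCP at xyz, tool y at yaw deg"""
    from rig import status
    s=status.get_state();q=s["ee_rot"];M=R.from_quat([q[1],q[2],q[3],q[0]]).as_matrix()
    yd=np.radians(yaw);c=np.array([np.cos(yd),np.sin(yd),0]);T=np.c_[np.cross(c,[0,0,-1]),c,[0,0,-1]]
    w=R.from_matrix(M.T@T).as_rotvec()/np.radians(60)
    dp=np.array([x,y,z])-s["position"]
    print("pos",s["position"].round(4),"now-axes",(M.T@dp/.3).round(4),"after-turn axes",(T.T@dp/.3).round(4),"rot",w.round(4),"clock",s["clock"])
E
python3 - <<'E'
import pickle;from h import *
from scipy.optimize import least_squares
d=pickle.load(open("im0.pkl","rb"))
t=np.array([(115,55),(537,138),(465,493),(35,403)])/4+[180,155]-.4
s=np.array([(432,508),(5,377),(210,18),(558,102)])/3+[195,220]-.4
# top order: (+x,+y),(+x,-y),(-x,-y),(-x,+y); side order: (-x,+y),(+x,+y),(+x,-y),(-x,-y)
X=np.array([(.125,.15,.1),(.125,-.15,.1),(-.125,-.15,.1),(-.125,.15,.1)])
W=lambda v,P:P@R.from_euler("z",v[2]).as_matrix().T+[v[0],v[1],0]
for name,o in(("top",[(d["top"],t,X)]),("side",[(d["side"],s,X[[3,0,1,2]])]),("both",[(d["top"],t,X),(d["side"],s,X[[3,0,1,2]])])):
    r=least_squares(lambda v:np.concatenate([(proj(g,W(v,P))-u).ravel() for g,u,P in o]),[.55,.15,-.2])
    v=r.x;print(name,v[:2].round(4),np.degrees(v[2]).round(2),"rms",np.sqrt((r.fun**2).mean()).round(2))
    e=np.array([np.cos(v[2]),np.sin(v[2])]);n=np.array([-e[1],e[0]])
    for c in((.5435,.1292),(.545,.1292)): print(" cover in vac",((c-v[:2])@e).round(4),((c-v[:2])@n).round(4))
plan(.544,.1295,.19,77.8)
E
```

```text
top [0.551  0.1617] -12.25 rms 0.31
 cover in vac -0.0004 -0.0334
 cover in vac 0.0011 -0.033
side [0.5513 0.1631] -12.19 rms 0.45
 cover in vac -0.0005 -0.0348
 cover in vac 0.001 -0.0344
both [0.5512 0.1626] -12.22 rms 0.44
 cover in vac -0.0005 -0.0343
 cover in vac 0.001 -0.0339
pos [0.1447 0.556  0.2059] now-axes [-1.6462 -1.0401  0.0544] after-turn axes [-1.6012 -1.1082  0.0529] rot [-0.0016 -0.0002 -0.04  ] clock 0.1
```

apply_moves:
  xyz:
    - [0, 0, -0.18]
    - [-0.12, -0.08, 0]
    - [-0.14, -0.1, 0]
    - [-0.14, -0.1, 0]
    - [-0.14, -0.1, 0]
    - [-0.14, -0.1, 0]
    - [-0.14, -0.1, 0]
    - [-0.14, -0.1, 0]
  rot:
    - [0, 0, -0.04]
    - [0, 0, 0]
    - [0, 0, 0]
    - [0, 0, 0]
    - [0, 0, 0]
    - [0, 0, 0]
    - [0, 0, 0]
    - [0, 0, 0]
  hand: [0, 0, 0, 0, 0, 0, 0, 0]
  force: 30

```text
clock: 1.1
position: [0.3841, 0.2948, 0.2604]
ee_rot: [-0.0, 0.106, 0.994, -0.0]
contact_force: [1.1, 0.4, -0.2]
width: 0.0427
gripper_force: 0.0
```

```bash
python3 -c "
from h import *;plan(.544,.1295,.15,77.8)"
```

```text
pos [0.3841 0.2948 0.2604] now-axes [-0.6376 -0.4257  0.368 ] after-turn axes [-0.6375 -0.4257  0.3681] rot [-0.     -0.0003  0.    ] clock 1.1
```

apply_moves:
  xyz:
    - [-0.14, -0.1, 0]
    - [-0.14, -0.1, 0.06]
    - [-0.14, -0.09, 0.1]
    - [-0.14, -0.09, 0.11]
    - [-0.0775, -0.0457, 0.098]
    - [0, 0, 0]
  rot:
    - [0, 0, 0]
    - [0, 0, 0]
    - [0, 0, 0]
    - [0, 0, 0]
    - [0, 0, 0]
    - [0, 0, 0]
  hand: [0, 0, 0, 0, 0, 0]

```text
clock: 1.85
position: [0.5424, 0.1293, 0.1472]
ee_rot: [-0.003, 0.108, 0.994, -0.001]
contact_force: [0.4, 0.7, 0.8]
width: 0.0429
gripper_force: 0.0
```

```bash
python3 - <<'E'
from h import *
from rig import get_image
plan(.544,.1295,.1105,77.8)
o=[]
for n,(a,b,c,d) in dict(top=(155,305,180,330),side=(180,380,200,400)).items():
    p=get_image(n)["pixels"][a:b,c:d]; o.append(cv2.resize(p,(400,400),interpolation=cv2.INTER_CUBIC))
cv2.imwrite("pics/c1.png",np.hstack(o)[...,::-1])
E
```

```text
pos [0.5424 0.1293 0.1472] now-axes [-0.0057  0.0021  0.1224] after-turn axes [-0.005   0.0019  0.1224] rot [-0.002  -0.0056 -0.0027] clock 1.85
```

View pics/c1.png

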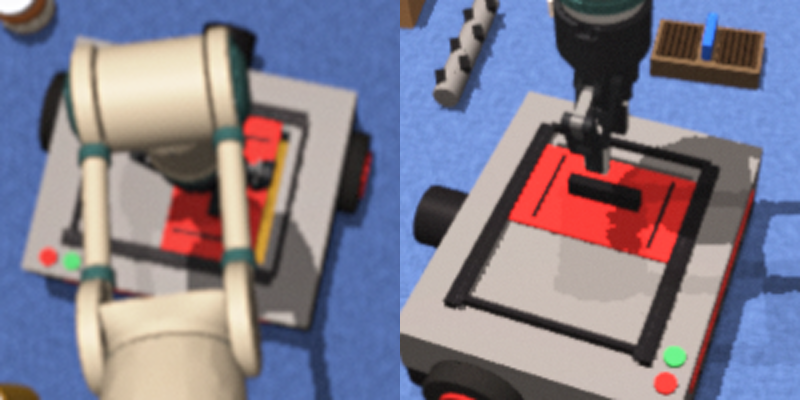

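The gripper stands over the rib (side half, about 600,185), with the fingers on either side of it. Now I'll go down and grip.

apply_moves:
  xyz:
    - [-0.003, 0, 0.06]
    - [-0.002, 0, 0.05]
    - [0, 0, 0.0125]
    - [0, 0, 0]
    - [0, 0, 0]
    - [0, 0, 0]
  rot:
    - [0, 0, 0]
    - [0, 0, 0]
    - [0, 0, 0]
    - [0, 0, 0]
    - [0, 0, 0]
    - [0, 0, 0]
  hand: [0, 0, 0, -1, -1, -1]
  force: 40

```text
clock: 2.7
position: [0.5451, 0.1307, 0.1141]
ee_rot: [0.001, 0.106, 0.994, 0.0]
contact_force: [0.5, 0.8, 0.1]
width: 0.0003
gripper_force: 0.0
```

```bash
python3 - <<'E'
from h import *
from rig import get_image
plan(.544,.1295,.1105,77.8)
o=[]
for n,(a,b,c,d) in dict(top=(195,255,220,280),side=(220,320,250,350)).items():
    p=get_image(n)["pixels"][a:b,c:d]; o.append(cv2.resize(p,(400,400),interpolation=cv2.INTER_CUBIC))
cv2.imwrite("pics/c2.png",np.hstack(o)[...,::-1])
E
```

```text
pos [0.5451 0.1307 0.1141] now-axes [ 0.0028 -0.0048  0.012 ] after-turn axes [ 0.0028 -0.0047  0.012 ] rot [ 0.0004  0.001  -0.    ] clock 2.7
```

View pics/c2.png

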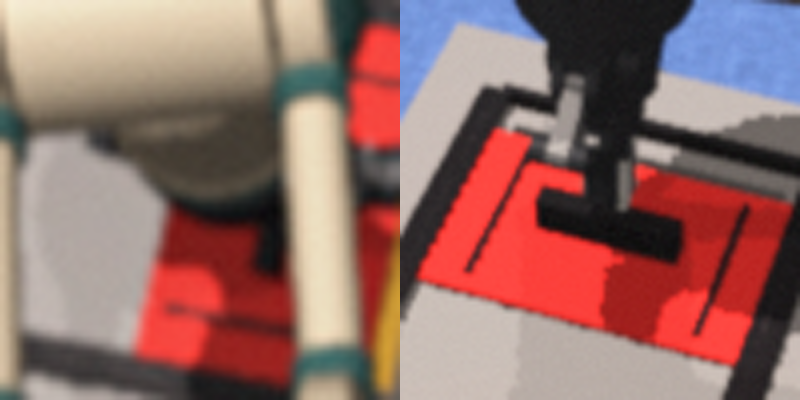

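```bash
python3 - <<'E'
from h import *
from rig import get_image,status
s=status.get_state();P=s["position"];print(s["clock"],P,s["width"],s["gripper_force"])
q=s["ee_rot"];M=R.from_quat([q[1],q[2],q[3],q[0]]).as_matrix()
g=get_image("side");print("tcp px",proj(g,[P,P-.019*M[:,2],P-.04*M[:,2]]).round(1).tolist())
v=np.array([.5512,.1625]);e=np.array([np.cos(-.2132),np.sin(-.2132)]);n=np.array([-e[1],e[0]])
c=v-.034*n; print("rib centre",c)
img=g["pixels"].copy()
k=8;a,b,w=235,255,85
im=cv2.resize(img[a:a+70,b:b+w],None,fx=k,fy=k,interpolation=cv2.INTER_CUBIC)
to=lambda p:tuple(int(x) for x in (np.array(p)-[b,a]+.5)*k)
for z,col in((.106,(0,255,0)),(.128,(0,255,255))):
    Q=[[*(c+sx*.035*e+sy*.006*n),z] for sx,sy in((1,1),(1,-1),(-1,-1),(-1,1))]
    cv2.polylines(im,[np.array([to(p) for p in proj(g,Q)])],True,col,1)
for p in proj(g,[P,P-.019*M[:,2]]): cv2.circle(im,to(p),4,(255,255,255),-1)
cv2.imwrite("pics/c3.png",im[...,::-1])
E
```

```text
2.8 [0.54497439 0.13065972 0.11388239] 0.0004626627317140813 0.0
tcp px [[301.6, 277.3], [301.5, 270.6], [301.3, 263.1]]
rib centre [0.54400599 0.1292698 ]
```

View pics/c3.png

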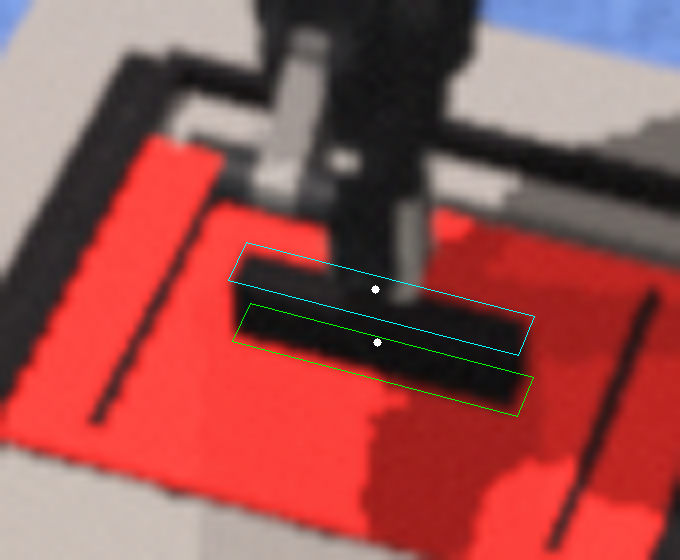

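The overlay puts the finger tips about on top of the rib, although the TCP reading says they are lower. I'll check by feel, pressing down gently with the fingers shut.

apply_moves:
  xyz:
    - [0, 0, 0.005]
    - [0, 0, 0.005]
    - [0, 0, 0]
  rot:
    - [0, 0, 0]
    - [0, 0, 0]
    - [0, 0, 0]
  hand: [-1, -1, -1]

```text
clock: 3.22
position: [0.5446, 0.1306, 0.1103]
ee_rot: [-0.0, 0.106, 0.994, -0.0]
contact_force: [-0.8, 0.1, -0.2]
width: -0.0001
gripper_force: 0.0
```

apply_moves:
  xyz:
    - [0, 0.01, 0]
    - [0, 0.01, 0]
    - [0, 0.01, 0]
    - [0, 0.01, 0]
  rot:
    - [0, 0, 0]
    - [0, 0, 0]
    - [0, 0, 0]
    - [0, 0, 0]
  hand: [-1, -1, -1, -1]

```text
clock: 3.72
position: [0.5474, 0.1427, 0.1106]
ee_rot: [0.0, 0.106, 0.994, 0.0]
contact_force: [-0.6, 0.4, 0.8]
width: 0.0001
gripper_force: 0.0
```

```bash
python3 - <<'E'
from h import *
from rig import get_image,status
s=status.get_state();P=s["position"];print(P,s["contact_force"],s["width"])
g=get_image("side");p=g["pixels"].astype(int)
red=(p[...,0]>90)&(p[...,1]<80)&(p[...,2]<80)
m=blob(red,(303,280));print(rect(g,m,.106))
im=cv2.resize(g["pixels"][225:325,240:373],None,fx=6,fy=6,interpolation=cv2.INTER_CUBIC)
u=proj(g,[P])[0];cv2.circle(im,tuple(int(x) for x in (u-[240,225]+.5)*6),3,(255,255,255),-1)
cv2.imwrite("pics/c4.png",im[...,::-1])
E
```

```text
[0.54736898 0.14268655 0.11057445] [-0.62180343  0.37089938  0.83062959] 0.00011439938540882939
(array([545.3, 130.1], dtype=float32), array([102.3, 155.5], dtype=float32), np.float32(167.1))
```

View pics/c4.png

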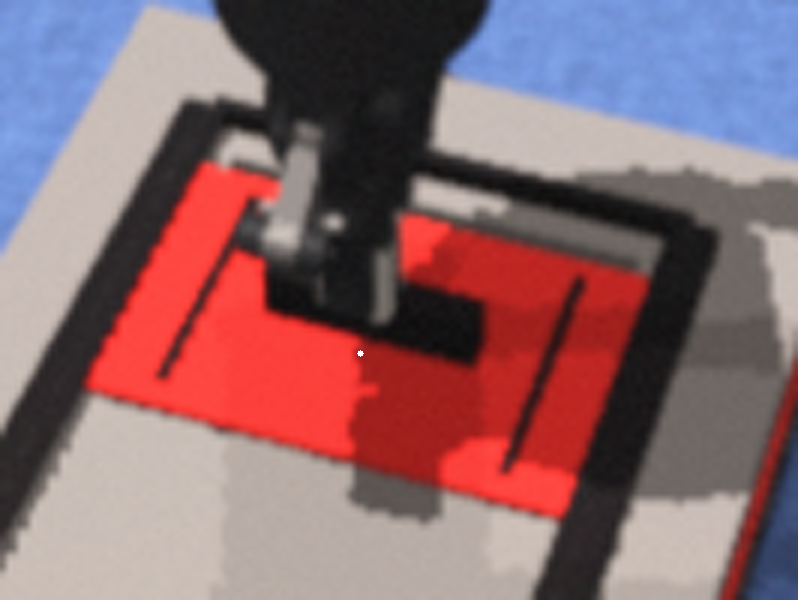

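The fingers passed over the rib. Their ends, at about (360,315) in the crop, lie about 18 mm above the projected TCP at (360,353). I'll find the real offset by touching the rib top gently.

apply_moves:
  xyz:
    - [0, -0.02, 0]
    - [0, -0.02, 0]
    - [0, 0, 0.005]
    - [0, 0, 0.005]
    - [0, 0, 0]
  rot:
    - [0, 0, 0]
    - [0, 0, 0]
    - [0, 0, 0]
    - [0, 0, 0]
    - [0, 0, 0]
  hand: [-1, -1, -1, -1, -1]

```text
clock: 4.4
position: [0.5447, 0.1307, 0.1074]
ee_rot: [-0.0, 0.106, 0.994, 0.0]
contact_force: [0.4, 0.1, 0.6]
width: -0.0001
gripper_force: 0.0
```

apply_moves:
  xyz:
    - [0, 0, 0.005]
    - [0, 0, 0.005]
    - [0, 0, 0]
  rot:
    - [0, 0, 0]
    - [0, 0, 0]
    - [0, 0, 0]
  hand: [-1, -1, -1]

```text
clock: 4.78
position: [0.5447, 0.1307, 0.1044]
ee_rot: [-0.0, 0.106, 0.994, 0.0]
contact_force: [-0.7, -1.0, -0.7]
width: -0.0003
gripper_force: 0.0
```

apply_moves:
  xyz:
    - [0, 0, 0.005]
    - [0, 0, 0.005]
    - [0, 0, 0]
  rot:
    - [0, 0, 0]
    - [0, 0, 0]
    - [0, 0, 0]
  hand: [-1, -1, -1]

```text
clock: 5.15
position: [0.5449, 0.1307, 0.1034]
ee_rot: [0.001, 0.106, 0.994, 0.0]
contact_force: [-2.7, -0.6, 9.4]
width: 0.0003
gripper_force: 5.0
```

The tips touch the rib top (z 0.128) at a reported TCP z of about 0.1035, so they end about 24.5 mm above the reported TCP. I'll lift, open and go lower.

apply_moves:
  xyz:
    - [0, 0, -0.06]
    - [0, 0, 0]
    - [0, 0, 0]
    - [0, 0, 0.05]
    - [0, 0, 0.03]
    - [0, 0, 0.02]
    - [0, 0, 0.015]
    - [0, 0, 0]
  rot:
    - [0, 0, 0]
    - [0, 0, 0]
    - [0, 0, 0]
    - [0, 0, 0]
    - [0, 0, 0]
    - [0, 0, 0]
    - [0, 0, 0]
    - [0, 0, 0]
  hand: [0, 0, 0, 0, 0, 0, 0, 0]

```text
clock: 6.15
position: [0.5445, 0.1307, 0.0846]
ee_rot: [-0.0, 0.106, 0.994, -0.0]
contact_force: [0.0, -0.4, 0.0]
width: 0.0423
gripper_force: 0.0
```

apply_moves:
  xyz:
    - [0, 0, 0]
    - [0, 0, 0]
    - [0, 0, 0]
    - [0, 0, 0]
  rot:
    - [0, 0, 0]
    - [0, 0, 0]
    - [0, 0, 0]
    - [0, 0, 0]
  hand: [-1, -1, -1, -1]
  force: 40

```text
clock: 6.65
position: [0.5451, 0.1306, 0.0856]
ee_rot: [0.0, 0.106, 0.994, 0.0]
contact_force: [-0.5, -0.3, 3.4]
width: 0.0113
gripper_force: 41.2
```

apply_moves:
  xyz:
    - [0, 0.03, -0.003]
    - [0, 0.04, 0]
    - [0, 0.04, 0]
    - [0, 0.04, 0]
    - [0, 0.04, 0]
    - [0, 0.04, 0]
    - [0, 0.02, 0]
    - [0, 0, 0]
  rot:
    - [0, 0, 0]
    - [0, 0, 0]
    - [0, 0, 0]
    - [0, 0, 0]
    - [0, 0, 0]
    - [0, 0, 0]
    - [0, 0, 0]
    - [0, 0, 0]
  hand: [-1, -1, -1, -1, -1, -1, -1, -1]

```text
clock: 7.65
position: [0.5616, 0.2056, 0.0857]
ee_rot: [0.001, 0.106, 0.994, 0.001]
contact_force: [5.6, 0.0, -6.5]
width: 0.0112
gripper_force: 39.9
```

apply_moves:
  xyz:
    - [0, 0.012, 0]
    - [0, 0.012, 0]
    - [0, 0.01, 0]
    - [0, 0, 0]
  rot:
    - [0, 0, 0]
    - [0, 0, 0]
    - [0, 0, 0]
    - [0, 0, 0]
  hand: [-1, -1, -1, -1]

```text
clock: 8.15
position: [0.5629, 0.2117, 0.0856]
ee_rot: [0.0, 0.106, 0.994, -0.002]
contact_force: [3.5, -7.8, -3.9]
width: 0.0112
gripper_force: 40.3
```

The cover met its stop: it travelled 83 mm of the 85 commanded, with 8 N of resistance. The rib position agrees with the camera fit to 0.3 mm in y. I'll release, lift and go to the clean filter.

apply_moves:
  xyz:
    - [0, -0.006, 0]
    - [0, 0, 0]
    - [0, 0, -0.06]
    - [0, 0, -0.16]
    - [0, 0, -0.16]
    - [0, 0, 0]
  rot:
    - [0, 0, 0]
    - [0, 0, 0]
    - [0, 0, 0]
    - [0, 0, 0]
    - [0, 0, 0]
    - [0, 0, 0]
  hand: [0, 0, 0, 0, 0, 0]

```text
clock: 8.9
position: [0.5646, 0.2138, 0.2051]
ee_rot: [0.004, 0.106, 0.994, 0.002]
contact_force: [-0.3, 0.4, -0.2]
width: 0.0425
gripper_force: 0.0
```

```bash
python3 -c "
from h import *;plan(.609,-.2963,.12,13.5)"
```

```text
pos [0.5646 0.2138 0.2051] now-axes [-0.5006 -1.6325  0.2786] after-turn axes [-1.6879 -0.253   0.2837] rot [0.009  0.0039 1.0723] clock 8.9
```

apply_moves:
  xyz:
    - [-0.05, -0.163, 0]
    - [-0.05, -0.163, 0]
    - [-0.05, -0.163, 0]
    - [-0.05, -0.163, 0]
    - [-0.05, -0.163, 0]
    - [-0.05, -0.163, 0]
    - [-0.05, -0.163, 0]
    - [-0.05, -0.163, 0]
  rot:
    - [0, 0, 0]
    - [0, 0, 0]
    - [0, 0, 0]
    - [0, 0, 0]
    - [0, 0, 0]
    - [0, 0, 0]
    - [0, 0, 0]
    - [0, 0, 0]
  hand: [0, 0, 0, 0, 0, 0, 0, 0]

```text
clock: 9.9
position: [0.5964, -0.196, 0.1988]
ee_rot: [-0.001, 0.106, 0.994, 0.001]
contact_force: [0.2, -0.5, 0.4]
width: 0.0429
gripper_force: 0.0
```

apply_moves:
  xyz:
    - [-0.05, -0.163, 0]
    - [-0.05, -0.163, 0]
    - [0, 0, 0]
    - [0, 0, 0]
    - [0, 0, 0]
    - [0, 0, 0]
    - [0, 0, 0]
    - [0, 0, 0]
  rot:
    - [0, 0, 0]
    - [0, 0, 0]
    - [0, 0, 0.17]
    - [0, 0, 0.17]
    - [0, 0, 0.17]
    - [0, 0, 0.17]
    - [0, 0, 0.17]
    - [0, 0, 0.17]
  hand: [0, 0, 0, 0, 0, 0, 0, 0]

```text
clock: 10.9
position: [0.6052, -0.2962, 0.1986]
ee_rot: [-0.001, 0.6, 0.8, 0.0]
contact_force: [-0.1, 0.5, 0.2]
width: 0.0428
gripper_force: 0.0
```

apply_moves:
  xyz:
    - [0, 0, 0]
    - [0, 0, 0.12]
    - [0, 0, 0.1]
    - [0, 0, 0.05]
    - [0, 0, 0]
  rot:
    - [0, 0, 0.05]
    - [0, 0, 0]
    - [0, 0, 0]
    - [0, 0, 0]
    - [0, 0, 0]
  hand: [0, 0, 0, 0, 0]

```text
clock: 11.52
position: [0.6049, -0.2966, 0.1173]
ee_rot: [-0.002, 0.618, 0.786, 0.0]
contact_force: [1.0, -1.5, -0.2]
width: 0.0427
gripper_force: 0.0
```

```bash
python3 - <<'E'
from h import *
from rig import get_image
plan(.609,-.2963,.0095,13.5)
g=get_image("side");p=g["pixels"].astype(int);print("fil",rect(g,blob(p.min(2)>150,(299,172)),.03))
b=p[...,2];print("rib",rect(g,blob((b>p[...,0]+60)&(b>p[...,1]+40)&(b>140)&(np.indices(b.shape)[0]<180)&(np.indices(b.shape)[0]>150)&(abs(np.indices(b.shape)[1]-299)<12),(298,165)),.056))
v=get_image("top")["pixels"][155:255,350:483]
o=[cv2.resize(v,(400,300),interpolation=cv2.INTER_CUBIC),cv2.resize(g["pixels"][115:215,235:368],(400,300),interpolation=cv2.INTER_CUBIC)]
cv2.imwrite("pics/c5.png",np.hstack(o)[...,::-1])
E
```

```text
pos [ 0.6049 -0.2966  0.1173] now-axes [-0.0034  0.0142  0.3594] after-turn axes [-0.0023  0.0135  0.3595] rot [-0.002  -0.0027  0.0019] clock 11.525
fil (array([ 608.5, -289.4], dtype=float32), array([ 99.8, 135.2], dtype=float32), np.float32(14.1))
rib (array([ 607.5, -303.3], dtype=float32), array([58. , 72.9], dtype=float32), np.float32(96.4))
```

View pics/c5.png

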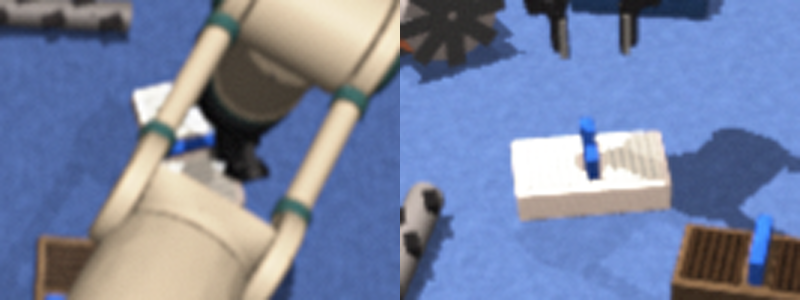

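The fingers (at 560 and 628 in the right half) straddle the blue rib at 590. Next I'll descend and grip.

apply_moves:
  xyz:
    - [0, 0.013, 0.1]
    - [-0.003, 0, 0.12]
    - [0, 0, 0.07]
    - [0, 0, 0.04]
    - [0, 0, 0.029]
    - [0, 0, 0]
    - [0, 0, 0]
  rot:
    - [0, 0, 0]
    - [0, 0, 0]
    - [0, 0, 0]
    - [0, 0, 0]
    - [0, 0, 0]
    - [0, 0, 0]
    - [0, 0, 0]
  hand: [0, 0, 0, 0, 0, 0, 0]

```text
clock: 12.5
position: [0.6103, -0.2978, 0.0123]
ee_rot: [0.001, 0.618, 0.786, 0.0]
contact_force: [-0.8, 0.1, 0.9]
width: 0.0426
gripper_force: 0.0
```

apply_moves:
  xyz:
    - [0, 0, 0]
    - [0, 0, 0]
    - [0, 0, 0]
    - [0, 0, 0]
    - [0, 0, 0]
  rot:
    - [0, 0, 0]
    - [0, 0, 0]
    - [0, 0, 0]
    - [0, 0, 0]
    - [0, 0, 0]
  hand: [-1, -1, -1, -1, -1]
  force: 60

```text
clock: 13.12
position: [0.6101, -0.2977, 0.012]
ee_rot: [0.001, 0.618, 0.786, 0.0]
contact_force: [-0.5, 0.3, 5.1]
width: 0.0105
gripper_force: 62.7
```

apply_moves:
  xyz:
    - [0, 0, -0.05]
    - [0, 0, -0.12]
    - [0, 0, -0.16]
    - [0, 0, -0.15]
    - [0, 0, -0.05]
    - [0, 0, 0]
  rot:
    - [0, 0, 0]
    - [0, 0, 0]
    - [0, 0, 0]
    - [0, 0, 0]
    - [0, 0, 0]
    - [0, 0, 0]
  hand: [-1, -1, -1, -1, -1, -1]

```text
clock: 13.88
position: [0.6097, -0.2974, 0.1705]
ee_rot: [0.0, 0.618, 0.786, 0.0]
contact_force: [-0.5, -0.1, -2.8]
width: 0.0108
gripper_force: 61.9
```

```bash
python3 -c "
from h import *;plan(.5403,.1120,.17,-12.2)
from rig import status;s=status.get_state();print(s['contact_force'],s['gripper_force'],s['width'],s['moment'])"
```

```text
pos [ 0.6097 -0.2974  0.1705] now-axes [1.3809e+00 9.6100e-02 1.0000e-03] after-turn axes [ 1.2851 -0.5145  0.0016] rot [7.0e-04 3.0e-04 4.3e-01] clock 13.875
[-0.4854003  -0.14404951 -2.76464312] 61.912890672683716 0.01080757422476733 [-0.00578688  0.04335327  0.02641519]
```

apply_moves:
  xyz:
    - [0, 0, 0]
    - [0, 0, 0]
    - [0, 0, 0]
    - [0, 0, 0]
    - [0.1, -0.04, 0]
    - [0.13, -0.052, 0]
    - [0.13, -0.052, 0]
    - [0.13, -0.052, 0]
  rot:
    - [0, 0, 0.11]
    - [0, 0, 0.11]
    - [0, 0, 0.11]
    - [0, 0, 0.1]
    - [0, 0, 0]
    - [0, 0, 0]
    - [0, 0, 0]
    - [0, 0, 0]
  hand: [-1, -1, -1, -1, -1, -1, -1, -1]

```text
clock: 14.88
position: [0.5812, -0.1395, 0.167]
ee_rot: [-0.003, 0.778, 0.628, -0.001]
contact_force: [0.3, 1.1, -1.7]
width: 0.0102
gripper_force: 61.8
```

apply_moves:
  xyz:
    - [0.13, -0.052, 0]
    - [0.13, -0.052, 0]
    - [0.13, -0.052, 0]
    - [0.13, -0.052, 0]
    - [0.13, -0.052, 0]
    - [0.1, -0.04, 0]
    - [0.045, -0.018, 0]
    - [0, 0, 0]
  rot:
    - [0, 0, 0]
    - [0, 0, 0]
    - [0, 0, 0]
    - [0, 0, 0]
    - [0, 0, 0]
    - [0, 0, 0]
    - [0, 0, 0]
    - [0, 0, 0]
  hand: [-1, -1, -1, -1, -1, -1, -1, -1]

```text
clock: 15.88
position: [0.5395, 0.1121, 0.1688]
ee_rot: [-0.001, 0.778, 0.629, -0.001]
contact_force: [0.4, 0.7, -2.0]
width: 0.0111
gripper_force: 61.8
```

apply_moves:
  xyz:
    - [0, 0, 0]
    - [0, 0, 0]
  rot:
    - [0, 0, 0]
    - [0, 0, 0]
  hand: [-1, -1]

```text
clock: 16.12
position: [0.5407, 0.1107, 0.1701]
ee_rot: [0.0, 0.779, 0.627, -0.0]
contact_force: [0.1, 0.2, -1.8]
width: 0.0106
gripper_force: 61.8
```

```bash
python3 - <<'E'
from h import *
from rig import get_image,status
plan(.5403,.1120,.13,-12.2)
g=get_image("side");img=g["pixels"].copy()
s=status.get_state();P=s["position"];q=s["ee_rot"];M=R.from_quat([q[1],q[2],q[3],q[0]]).as_matrix()
ex,ey=M[:,1],M[:,0]
ey=ey if ey[1]>0 else -ey
c=P+.0016*ey-[0,0,.012]
k=5;a,b=170,230
im=cv2.resize(img[a:a+120,b:b+150],None,fx=k,fy=k,interpolation=cv2.INTER_CUBIC)
for z,col in((0,(0,255,0)),(.03,(0,255,255))):
    Q=[c+sx*.066*ex+sy*.038*ey+[0,0,z] for sx,sy in((1,1),(1,-1),(-1,-1),(-1,1))]
    cv2.polylines(im,[np.int32((proj(g,Q)-[b,a]+.5)*k)],True,col,1)
v=np.array([.5406,.1136]);e=np.array([np.cos(-.2132),np.sin(-.2132)]);n=np.array([-e[1],e[0]])
Q=[[*(v+sx*.07*e+sy*.042*n),.1] for sx,sy in((1,1),(1,-1),(-1,-1),(-1,1))]
cv2.polylines(im,[np.int32((proj(g,Q)-[b,a]+.5)*k)],True,(255,0,255),1)
cv2.imwrite("pics/c6.png",im[...,::-1])
E
```

```text
pos [0.5407 0.1107 0.1701] now-axes [ 0.0039 -0.0021  0.1336] after-turn axes [ 0.0038 -0.0021  0.1336] rot [-0.      0.0004 -0.0014] clock 16.125
```

View pics/c6.png

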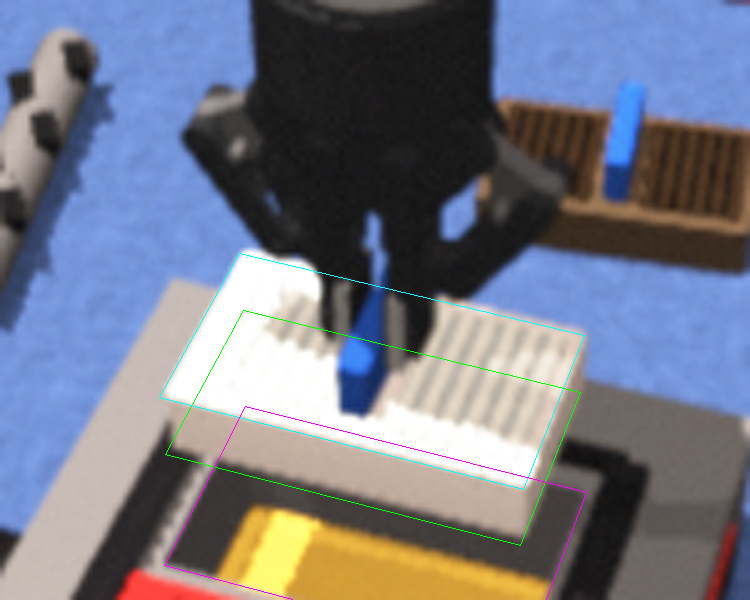

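The overlay matches the held filter to about 1 mm, and the bay outline matches too. Next is the lowering.

apply_moves:
  xyz:
    - [0.004, -0.002, 0.06]
    - [0, 0, 0.07]
    - [0, 0, 0.04]
    - [0, 0, 0.01]
    - [0, 0, 0]
  rot:
    - [0, 0, -0.001]
    - [0, 0, 0]
    - [0, 0, 0]
    - [0, 0, 0]
    - [0, 0, 0]
  hand: [-1, -1, -1, -1, -1]

```text
clock: 16.8
position: [0.5405, 0.1131, 0.1166]
ee_rot: [0.0, 0.778, 0.628, 0.0]
contact_force: [0.2, -0.4, -2.4]
width: 0.0105
gripper_force: 61.8
```

apply_moves:
  xyz:
    - [0, 0, 0]
    - [0, 0, 0.02]
    - [0, 0, 0.02]
    - [0, 0, 0.02]
    - [0, 0, 0.02]
    - [0, 0, 0.02]
  rot:
    - [0, 0, 0]
    - [0, 0, 0]
    - [0, 0, 0]
    - [0, 0, 0]
    - [0, 0, 0]
    - [0, 0, 0]
  hand: [-1, -1, -1, -1, -1, -1]

```text
clock: 17.55
position: [0.54, 0.1132, 0.0857]
ee_rot: [-0.0, 0.778, 0.628, -0.0]
contact_force: [1.2, 0.6, -2.0]
width: 0.0105
gripper_force: 61.8
```

apply_moves:
  xyz:
    - [0, 0, 0.025]
    - [0, 0, 0.025]
    - [0, 0, 0.025]
    - [0, 0, 0.015]
    - [0, 0, 0.01]
    - [0, 0, 0.006]
    - [0, 0, 0]
  rot:
    - [0, 0, 0]
    - [0, 0, 0]
    - [0, 0, 0]
    - [0, 0, 0]
    - [0, 0, 0]
    - [0, 0, 0]
    - [0, 0, 0]
  hand: [-1, -1, -1, -1, -1, -1, -1]

```text
clock: 18.42
position: [0.5402, 0.1133, 0.0545]
ee_rot: [0.0, 0.778, 0.628, 0.0]
contact_force: [0.9, -0.2, -1.6]
width: 0.0108
gripper_force: 61.8
```

apply_moves:
  xyz:
    - [0, 0, 0.006]
    - [0, 0, 0.005]
    - [0, 0, 0.004]
    - [0, 0, 0]
  rot:
    - [0, 0, 0]
    - [0, 0, 0]
    - [0, 0, 0]
    - [0, 0, 0]
  hand: [-1, -1, -1, -1]

```text
clock: 18.92
position: [0.5403, 0.1133, 0.052]
ee_rot: [0.0, 0.778, 0.628, 0.001]
contact_force: [-3.5, -0.2, 10.3]
width: 0.0104
gripper_force: 63.6
```

It touched the bay floor at TCP z 0.052 with 10 N. I'll release and lift.

apply_moves:
  xyz:
    - [0, 0, -0.004]
    - [0, 0, 0]
    - [0, 0, 0]
    - [0, 0, -0.03]
    - [0, 0, -0.1]
    - [0, 0, -0.15]
    - [0, 0, -0.16]
    - [0, 0, 0]
  rot:
    - [0, 0, 0]
    - [0, 0, 0]
    - [0, 0, 0]
    - [0, 0, 0]
    - [0, 0, 0]
    - [0, 0, 0]
    - [0, 0, 0]
    - [0, 0, 0]
  hand: [0, 0, 0, 0, 0, 0, 0, 0]

```text
clock: 19.92
position: [0.5432, 0.1136, 0.188]
ee_rot: [0.003, 0.778, 0.628, 0.004]
contact_force: [0.0, -0.5, 0.4]
width: 0.0428
gripper_force: 0.0
```

```bash
python3 - <<'E'
from h import *
from rig import get_image
plan(.5622,.2114,.18,77.8)
g=get_image("side");img=g["pixels"]
k=5;a,b=205,230
im=cv2.resize(img[a:a+120,b:b+155],None,fx=k,fy=k,interpolation=cv2.INTER_CUBIC)
v=np.array([.5406,.1136]);e=np.array([np.cos(-.2132),np.sin(-.2132)]);n=np.array([-e[1],e[0]])
for hx,hy,z,col in((.07,.042,.1,(255,0,255)),(.066,.038,.07,(0,255,255)),(.006,.03,.096,(0,255,0))):
    Q=[[*(v+sx*hx*e+sy*hy*n),z] for sx,sy in((1,1),(1,-1),(-1,-1),(-1,1))]
    cv2.polylines(im,[np.int32((proj(g,Q)-[b,a]+.5)*k)],True,col,1)
cv2.imwrite("pics/c7.png",im[...,::-1])
E
```

```text
pos [0.5432 0.1136 0.188 ] now-axes [ 0.3321 -0.0068  0.0276] after-turn axes [0.0069 0.3322 0.0267] rot [ 0.0094  0.0049 -1.4989] clock 19.925
```

View pics/c7.png

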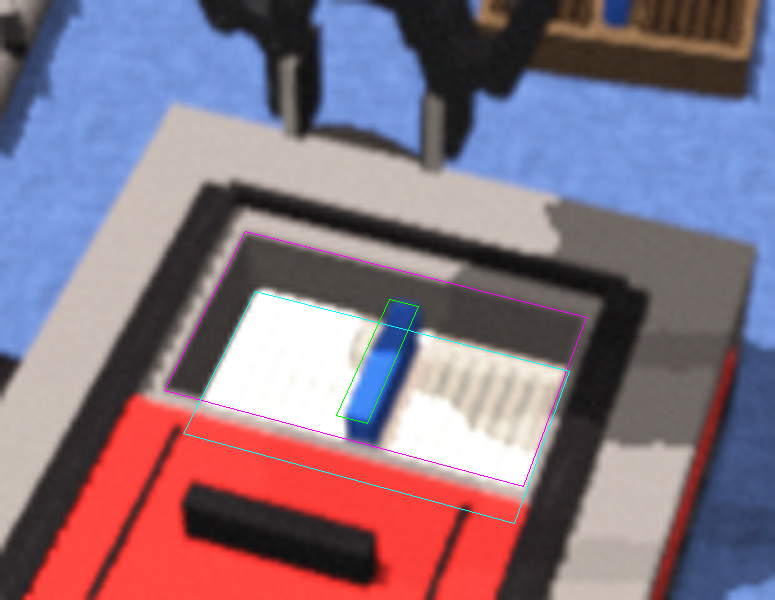

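The filter lies flat in the bay, matching its predicted outline, and the cover is clear of the bay. Now I'll turn back and grip the cover rib.

apply_moves:
  xyz:
    - [0, 0, 0]
    - [0, 0, 0]
    - [0, 0, 0]
    - [0, 0, 0]
    - [0, 0, 0]
    - [0, 0, 0]
    - [0, 0, 0]
    - [0, 0, 0]
  rot:
    - [0, 0, -0.165]
    - [0, 0, -0.165]
    - [0, 0, -0.165]
    - [0, 0, -0.165]
    - [0, 0, -0.165]
    - [0, 0, -0.165]
    - [0, 0, -0.165]
    - [0, 0, -0.165]
  hand: [0, 0, 0, 0, 0, 0, 0, 0]

```text
clock: 20.98
position: [0.5388, 0.1131, 0.1814]
ee_rot: [-0.002, 0.196, 0.981, -0.0]
contact_force: [0.9, 0.4, -0.2]
width: 0.0429
gripper_force: 0.0
```

apply_moves:
  xyz:
    - [0, 0, 0]
    - [0, 0.1, 0]
    - [0, 0.14, 0]
    - [0, 0.09, 0]
    - [0, 0, 0]
    - [0, 0, 0]
  rot:
    - [0, 0, -0.175]
    - [0, 0, 0]
    - [0, 0, 0]
    - [0, 0, 0]
    - [0, 0, 0]
    - [0, 0, 0]
  hand: [0, 0, 0, 0, 0, 0]

```text
clock: 21.72
position: [0.5604, 0.2091, 0.1819]
ee_rot: [-0.001, 0.108, 0.994, -0.001]
contact_force: [0.1, -0.3, 0.6]
width: 0.0427
gripper_force: 0.0
```

```bash
python3 -c "
from h import *;plan(.5620,.2114,.087,77.8)"
```

```text
pos [0.5604 0.2091 0.1819] now-axes [-0.0042  0.0091  0.3164] after-turn axes [-0.0035  0.0085  0.3164] rot [-0.0018 -0.0022 -0.0038] clock 21.725
```

apply_moves:
  xyz:
    - [-0.004, 0.009, 0.1]
    - [0, 0, 0.12]
    - [0, 0, 0.06]
    - [0, 0, 0.035]
    - [0, 0, 0]
    - [0, 0, 0]
    - [0, 0, 0]
    - [0, 0, 0]
  rot:
    - [0, 0, -0.004]
    - [0, 0, 0]
    - [0, 0, 0]
    - [0, 0, 0]
    - [0, 0, 0]
    - [0, 0, 0]
    - [0, 0, 0]
    - [0, 0, 0]
  hand: [0, 0, 0, 0, 0, -1, -1, -1]
  force: 40

```text
clock: 22.72
position: [0.5638, 0.2116, 0.0899]
ee_rot: [0.001, 0.106, 0.994, -0.0]
contact_force: [-1.4, -4.7, 5.0]
width: 0.0107
gripper_force: 40.7
```

apply_moves:
  xyz:
    - [0, 0, 0]
    - [0, 0, 0]
  rot:
    - [0, 0, 0]
    - [0, 0, 0]
  hand: [-1, -1]

```text
clock: 22.98
position: [0.5637, 0.2116, 0.0899]
ee_rot: [0.001, 0.106, 0.994, -0.0]
contact_force: [-0.5, -3.7, 5.3]
width: 0.0107
gripper_force: 40.8
```

apply_moves:
  xyz:
    - [0, -0.03, 0]
    - [0, -0.04, 0]
    - [0, -0.04, 0]
    - [0, -0.04, 0]
    - [0, -0.04, 0]
    - [0, -0.04, 0]
    - [0, -0.04, 0]
    - [0, -0.03, 0]
  rot:
    - [0, 0, 0]
    - [0, 0, 0]
    - [0, 0, 0]
    - [0, 0, 0]
    - [0, 0, 0]
    - [0, 0, 0]
    - [0, 0, 0]
    - [0, 0, 0]
  hand: [-1, -1, -1, -1, -1, -1, -1, -1]

```text
clock: 23.98
position: [0.5447, 0.1255, 0.0898]
ee_rot: [0.001, 0.107, 0.994, 0.002]
contact_force: [-0.7, 4.2, 6.9]
width: 0.011
gripper_force: 41.0
```

apply_moves:
  xyz:
    - [0, -0.012, 0]
    - [0, -0.01, 0]
    - [0, -0.01, 0]
    - [0, 0, 0]
  rot:
    - [0, 0, 0]
    - [0, 0, 0]
    - [0, 0, 0]
    - [0, 0, 0]
  hand: [-1, -1, -1, -1]

```text
clock: 24.48
position: [0.5426, 0.116, 0.0898]
ee_rot: [0.001, 0.107, 0.994, 0.001]
contact_force: [-1.7, 1.4, 7.4]
width: 0.0109
gripper_force: 41.0
```

apply_moves:
  xyz:
    - [0, -0.006, 0]
    - [0, -0.006, 0]
    - [0, -0.004, 0]
    - [0, 0, 0]
  rot:
    - [0, 0, 0]
    - [0, 0, 0]
    - [0, 0, 0]
    - [0, 0, 0]
  hand: [-1, -1, -1, -1]

```text
clock: 24.98
position: [0.5422, 0.114, 0.0899]
ee_rot: [0.001, 0.107, 0.994, 0.004]
contact_force: [-0.5, 9.5, 5.9]
width: 0.0105
gripper_force: 40.8
```

apply_moves:
  xyz:
    - [0, -0.005, 0]
    - [0, -0.004, 0]
    - [0, 0, 0]
  rot:
    - [0, 0, 0]
    - [0, 0, 0]
    - [0, 0, 0]
  hand: [-1, -1, -1]

```text
clock: 25.35
position: [0.5422, 0.1141, 0.0899]
ee_rot: [0.002, 0.108, 0.994, 0.006]
contact_force: [1.1, 16.3, 4.6]
width: 0.011
gripper_force: 40.7
```

The stop is hard: force rose to 16 N with no motion. I'll unload, release and lift away.

apply_moves:
  xyz:
    - [0, 0.009, 0]
    - [0, 0, 0]
    - [0, 0, 0]
    - [0, 0, 0]
    - [0, 0, -0.06]
    - [0, 0, -0.15]
    - [0, 0, -0.16]
    - [0, 0, 0]
  rot:
    - [0, 0, 0]
    - [0, 0, 0]
    - [0, 0, 0]
    - [0, 0, 0]
    - [0, 0, 0]
    - [0, 0, 0]
    - [0, 0, 0]
    - [0, 0, 0]
  hand: [-1, 0, 0, 0, 0, 0, 0, 0]

```text
clock: 26.35
position: [0.5439, 0.1101, 0.2037]
ee_rot: [0.004, 0.106, 0.994, 0.001]
contact_force: [-0.0, -0.5, -0.1]
width: 0.0431
gripper_force: 0.0
```

apply_moves:
  xyz:
    - [0, 0, 0]
    - [0, 0, 0]
  rot:
    - [0, 0, 0]
    - [0, 0, 0]
  hand: [0, 0]

```text
clock: 26.6
position: [0.5399, 0.11, 0.1979]
ee_rot: [-0.002, 0.106, 0.994, -0.0]
contact_force: [0.4, 1.1, -0.0]
width: 0.043
gripper_force: 0.0
```

```bash
python3 - <<'E'
from h import *
from rig import get_image,status
s=status.get_state();print(s["position"],s["contact_force"],s["width"])
g=get_image("side");p=g["pixels"].astype(int)
m=blob((p[...,0]>90)&(p[...,1]<80)&(p[...,2]<80),(303,262));print(rect(g,m,.106))
v=np.array([.5512,.1625]);n=np.array([.2113,.9774]);print("cover val",(rect(g,m,.106)[0]/1000-v)@n+.05)
E
```

```text
[0.53990053 0.11000214 0.19791566] [ 0.38162767  1.09678813 -0.01291373] 0.04295877367752776
(array([541.9, 114.2], dtype=float32), array([100.3, 155. ], dtype=float32), np.float32(167.6))
cover val 0.0008264942664527805
```

```bash
python3 -c "
from rig import job;print(job.sign_off())"
```

```text
the job is handed in; nothing more can be done
None
```

The job is handed in: the clean filter lies flat in the bay, the cover is back against its home stop (the camera puts it within about 1 mm), and the four bystanders were not touched; sign-off gave no verdict.

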